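# Pry open the laundry box and lift out the tablet caddy level

### The job

On the laundry worktop, slip the scraper's blade under the tab of the storage box's wooden lid, lever the lid up with it and swing it right open, then lay the scraper back on the worktop, clear of the box. Lift the tablet caddy, which has an upright grip in its middle, out of the box until its underside is about 10 cm above the box's rim, with no tablet spilled, and finish still holding it there in the gripper, level and still. Leave the brush, the bottle and the jar where they are.

Things in the scene. Friction and masses are not known exactly. Their poses are not given: they have to be found in the camera images.
- tin: Grey open box, walls 4 mm, 130 (x) x 180 (y) x 70 mm high (rim), fixed to the worktop, shut by a wooden lid. Origin: centre of its underside; z up; -x is its front, where the lid's tab sticks out (towards the robot, give or take its yaw); +x the hinge side. Inner floor 4 mm above the worktop.
- lid (a joint): Angle of the lid, rad: 0 shut, grows as it swings up about the box's +x rim, 1.57 upright, stops at 1.9 leaning back. Starts within 0.04 of shut. The lid is a light wooden board 130 x 180 x 6 mm without handle; its underside is at rim height (70 mm) when shut. Stiff hinge: it stays at any angle where left; lifting takes about 1 N at the tab.
- lid_hinge (a point): Middle of the hinge line, on the box's back (+x) wall at rim height (65 mm in the box's +x from its centre, 70 mm above the worktop); the hinge runs along the box's y. Axes as the box.
- lid_tab (a point): Middle of the outer edge of the lid's tab, on the lid's underside, 145 mm from the hinge. The tab is 70 mm wide (y), 6 mm thick and sticks out 15 mm past the middle of the box's front wall. Moves with the lid; when shut, its axes are those of the box.
- scraper: Scraper, 190 mm long, 80 g: wooden handle 110 long x 22 wide x 26 mm high, then a flat steel blade 36 mm wide, 3 mm thick, reaching 80 mm beyond the handle at its mid-height (13 mm above its underside). Lies on the handle's underside on the worktop. Origin: under the front end of the handle; x points along the blade to its tip, the handle runs to x = -110 mm, z up.
- scraper_grip (a point): Point on the scraper's handle near its centre of mass, 22 mm behind the handle's front end, at mid-height (13 mm up). Axes as the scraper. 102 mm behind the blade's tip.
- scraper_tip (a point): Middle of the blade's front edge, 80 mm ahead of the scraper's origin, 13 mm above its underside. Axes as the scraper.
- caddy: Tablet caddy, in the box under the lid: grey plastic tray 96 (x) x 145 (y) mm, rim 16 mm high, floor 3 mm, with an upright grip plate in its middle 60 mm long (x), 12 mm thick (y), top 58 mm above the underside. About 0.16 kg, give or take a third. Origin: centre of its underside; z up; its x lies nearly along the box's x. Starts standing on the box's inner floor.
- caddy_grip (a point): Point inside the caddy's upright grip, 48 mm above its underside, 10 mm below the grip's top. Axes as the caddy.
- tablet1: White tablet 30 (x) x 40 (y) x 14 mm, 22 g, lying loose on the caddy's floor on its +y side, nearer -x. Origin: centre of its underside.
- tablet2: The like tablet on the caddy's +y side, nearer +x.
- tablet3: The like tablet on the caddy's -y side.
- brush: Bystander: a handle-less scrubbing brush, wooden block 140 x 55 mm on dark bristles, 44 mm high in all, on the other side of the box from the scraper. Origin: centre of its underside, x along it.
- bottle: Bystander: white bottle 72 mm across, 200 mm high, upright. Origin: centre of its underside.
- jar: Bystander: glass jar 76 mm across, 110 mm high, upright. Origin: centre of its underside.
Things that resemble listed ones, but are neither listed nor needed, are in the scene too. Of the things that look like the scraper, the smallest one is meant. There is more than one size of the tin; the one meant has the size given above.

How it is judged:
On the way, in this order (a step that is already met when the one before it is completed fails the run):
1. the lid is levered up past 0.25 rad with the scraper bearing on it and no finger touching it (value of joint lid above 0.25 rad and contact force between scraper and lid above 0.05 N and contact force between the fingers and lid below 0.05 N), for 0.1 s.
2. the lid is swung open past 1.3 rad (value of joint lid above 1.3 rad), for 0.2 s.
At the end, for the whole second after the job is handed in: Caddy held in the gripper, underside over 60 mm above the box rim, level within 0.12 rad, still (20 mm/s, 0.15 rad/s), touching nothing else; three tablets in its tray; lid open over 1.2 rad; scraper flat on the worktop, let go, clear of the box (z of tablet1 in the frame of caddy between -0.003 and 0.016 m and horizontal distance between each of tablet1, tablet2, tablet3 and caddy below 0.075 m and z of tablet2 in the frame of caddy between -0.003 and 0.016 m and z of tablet3 in the frame of caddy between -0.003 and 0.016 m and contact force between each of caddy, scraper and tin below 0.1 N and contact force between each of caddy, the arm and scraper below 0.1 N and contact force between caddy and brush below 0.1 N and contact force between caddy and bottle below 0.1 N and contact force between caddy and jar below 0.1 N and height (world z) of caddy above 0.13 m and angle between caddy's own z axis and vertical below 0.12 rad and linear speed of caddy below 0.02 m/s and angular speed of caddy below 0.15 rad/s and contact force between the fingers and caddy above 0.5 N and value of joint lid above 1.2 rad and height (world z) of scraper below 0.03 m and angle between scraper's own x axis and vertical between 1.4 and 1.74 rad); the arm keeps its last pose, push and grip.
It fails at once if a bystander is moved more than 40 mm (distance of any of brush, bottle, jar from where it was at the start of the episode above 0.04 m).
It fails at once if the caddy is tipped more than 0.4 rad (angle between caddy's own z axis and vertical above 0.4 rad).
It also fails if it takes over 72 s, if anything falls off the work surface, if the arm or the gripper's body presses on something with over 40 N, if the wrist force passes 120 N, or if a joint passes its speed limit or range.

### The arm

A 6-joint arm with a two-finger parallel gripper is mounted at the origin on the work surface. World frame = base frame: x ahead of the robot, y to its left, z up, the work surface at z = 0. Lengths are in m, angles in rad, forces in N, time in s.
With the tool pointing down it reaches from about 0.35 to 0.875 m from the base axis. Payload 4.2 kg.
Tool frame: the origin (TCP) lies at the very end of the fingers, on their centre line; the grasp point (between the pads) lies 19 mm behind it; z points along the fingers, y is the line along which they close (so a half turn about z gives the same grasp; the last joint's range is limited). The gripper opens to 87 mm and grips with 3 to 60 N. Pads are 19 mm wide; open, the fingers measure 117 mm over their backs; the gripper's body (75 mm by 190 mm) begins 51 mm behind the grasp point.
Start: joints at [1.482, 0.385, 0.008, 0, -1.194, -0.259], TCP at [0.213, 0.588, 0.223] pointing down, gripper open.
Joint ranges: [-3.14, 3.14], [-1.21, 2.06], [-1.07, 1.41], [-3.16, 2.05], [-2.99, -0.16], [-3.1, 3.1]. Speed limits (rad/s): [2.79, 2.79, 3.14, 3.14, 3.14, 3.14].

### API

Orientations are given as [roll, pitch, yaw] about the fixed x, y, z axes, in that order (R = Rz(yaw) Ry(pitch) Rx(roll)).
In Python, from workcell import get_state, vision, finish_job, spotter gives the robot as it stands.
- The arm moves only by the tool servo_tool, never from a script. Its argument "moves" is a list of rows, each an object with "claw": the closure, from -1 (fully open) to 1 (shut), so that 0 is half open; "travel": the shift along the world's x, y, z in mm, a list of three; "spin": the turn about the world's z in degrees. In form: [{"claw": claw, "travel": [tx, ty, tz], "spin": spin}, ...]. A call has exactly 5 rows; each row is the pose to reach, as a shift and turn from the pose commanded when the call began; what a row does not reach only later rows make up. A row lasts 1/10 s, in which the tool goes at most 50 mm and 8.59 degrees, less where a joint would pass 70% of its speed; a pose out of reach is approached as far as the arm can. A call with a gripper value outside its range is refused whole. The fingers move at their own pace and stop on an object; "newtons" is the grip in N (left out, the last holds). Time passes only in rows, so rows that repeat a pose let the fingers close, or fill a call up. It gives the time, the measured TCP pose, the force, the opening and the grip force at its end, in the units of the state.
- get_state(): the state, without advancing time (a new reading comes with each control period).
- vision.capture(name): name is "side" or "top" or "wrist"; returns a dict with "pixels" (384x512x3 uint8, blue, green, red), "vertical_fov" (degrees; the focal length in pixels is half the picture's height over the tangent of half this angle, whatever the lens; pixels are square), "cx", "cy" (the principal point, pixels), "distortion" ([k1, k2, p1, p2, k3] as OpenCV has them; the pictures are not rectified), "R" (3x3) and "t" (3): a world point X has camera coordinates R X + t. Camera axes: x right, y down, z forward; pixel columns grow to the right and rows downward; lengths in m; the calibration is good to about 2 mm. A picture is of the moment at which its call begins. There is no depth.
- finish_job(): hands the job in; it is judged then, once.
Trained networks look in a picture, given as the dict that the camera call returned (one of the last four; its "shot" number tells which), for a name from the list of things; names that differ only in an ending like _2 or _b are one class to them, and where a whole thing is asked for, a point or a joint stands for the part that bears it (a point fixed in the world has none). Each returns a list of dicts, best first, with "conf" (0 to 1); they miss things now and then, are a little off and sometimes report something else, mostly with a low value. They report only what shows in the picture. A call takes as long as a camera call. They do not tell look-alikes from the thing itself.
- spotter.regions_of(picture, thing): "mask" (384x512 bool, what is visible of it) and "point" ([column, row] in pixels, amid what is visible of it).
The state is a dict: "t": time; "joint_positions": joint angles; "joint_vel": joint speeds; "tau": joint torques, N m; "ee_pos": TCP position; "tcp_rot": TCP orientation; "ft_force": force on the tool from outside, world axes, zero at the start; "moment": the same for the moment, N m; "finger_gap": opening from 0.0 (shut) to 1.0 (fully open); "finger_force": force on a finger pad.
Only numpy, scipy, OpenCV 4.12 (cv2) and the standard library are available. Lean on these libraries where they do the work, as an engineer would, in place of code of your own. Each camera call takes 0.05 s, during which the arm holds its last target. There are 200 camera calls.

## Working session

There is one attempt and no reset: what is moved stays moved. The work goes in short steps, Python scripts to look and compute and a tool call to move; the robot and the scene stay as the last step left them, time stands still between calls to the robot, and variables do not carry over. Pictures are saved under pics/ and viewed, at most 10 in all, crops included, and the job is handed in when it is done.

Besides the shell and the picture viewer there is one more tool, called by a JSON object that holds its "api" and its "payload". servo_tool: Moves the arm, as the interface text tells. Its arguments: {"type":"object","properties":{"moves":{"type":"array","items":{"type":"object","properties":{"claw":{"type":"number"},"travel":{"type":"array","items":{"type":"number"}},"spin":{"type":"number"}}}},"newtons":{"type":"number"}},"required":["moves"]}

```bash
mkdir -p pics; cat > h.py <<'E'
import numpy as np,cv2
from workcell import get_state,vision,finish_job,spotter
def K(p):
    f=p["pixels"].shape[0]/2/np.tan(np.radians(p["vertical_fov"])/2)
    return np.array([[f,0,p["cx"]],[0,f,p["cy"]],[0,0,1.]])
def ray(p,uv,z):
    n=cv2.undistortPoints(np.array(uv,float).reshape(-1,1,2),K(p),np.array(p["distortion"],float)).reshape(-1,2)
    R=np.array(p["R"]);t=np.array(p["t"]);c=-R.T@t
    d=np.c_[n,np.ones(len(n))]@R
    return c+d*((z-c[2])/d[:,2])[:,None]
def proj(p,X):
    return cv2.projectPoints(np.array(X,float).reshape(-1,3),cv2.Rodrigues(np.array(p["R"]))[0],np.array(p["t"],float),K(p),np.array(p["distortion"],float))[0].reshape(-1,2)
E
cat > a.py <<'E'
from h import *
P={n:vision.capture(n) for n in("top","side")}
for n,p in P.items():
    cv2.imwrite(f"pics/{n}0.png",cv2.resize(p["pixels"],(800,600)) )
    for th in("scraper","tin","lid","brush","bottle","jar"):
        for r in spotter.regions_of(p,th):
            m=r["mask"].astype(np.uint8)
            if m.sum()<5: continue
            c=max(cv2.findContours(m,0,2)[0],key=cv2.contourArea).reshape(-1,2)
            z={"scraper":.02,"tin":.07,"lid":.076}.get(th,.0)
            w=ray(p,c,z)[:,:2]
            print(n,th,round(r["conf"],2),np.round(r["point"]),m.sum(),[np.round(x,3) for x in cv2.minAreaRect(w.astype(np.float32))])
print(get_state())
E
python3 a.py
```

```text
top scraper 0.9 [124. 184.] 880 [array([0.48, 0.54]), array([0.051, 0.262]), np.float64(47.101)]
top scraper 0.86 [187. 186.] 457 [array([0.463, 0.322]), array([0.037, 0.189]), np.float64(89.461)]
top scraper 0.57 [186. 269.] 883 [array([0.196, 0.327]), array([0.261, 0.053]), np.float64(35.581)]
top tin 0.92 [265. 147.] 2036 [array([0.587, 0.038]), array([0.154, 0.182]), np.float64(1.89)]
top tin 0.66 [323. 136.] 1020 [array([ 0.635, -0.179]), array([0.128, 0.109]), np.float64(88.216)]
top lid 0.73 [325. 136.] 840 [array([ 0.634, -0.181]), array([0.12 , 0.101]), np.float64(89.661)]
top lid 0.62 [262. 146.] 1875 [array([0.584, 0.038]), array([0.144, 0.18 ]), np.float64(0.143)]
top lid 0.16 [267. 151.] 2115 [array([0.584, 0.038]), array([0.182, 0.158]), np.float64(89.705)]
top brush 0.68 [170. 127.] 587 [array([0.712, 0.392]), array([0.146, 0.076]), np.float64(27.3)]
top brush 0.55 [362. 193.] 599 [array([ 0.448, -0.315]), array([0.058, 0.144]), np.float64(74.735)]
top bottle 0.79 [172. 125.] 614 [array([0.714, 0.39 ]), array([0.149, 0.079]), np.float64(33.501)]
top bottle 0.24 [266. 1
[... 1151 characters left out ...]
, np.float64(49.482)]
{'t': 0.7, 'joint_positions': array([ 1.48161415e+00,  3.84642729e-01,  7.91554504e-03, -6.47106808e-06,
       -1.19400029e+00, -2.58609474e-01]), 'joint_vel': array([ 0.00078699, -0.0012641 ,  0.00026975,  0.00059522,  0.00077999,
        0.00155956]), 'tau': array([ 4.28417325e-04, -3.90330577e+01,  1.87585455e+01,  4.22363475e+00,
        1.54436129e-02, -3.16597573e-05]), 'ee_pos': array([0.21297626, 0.58757426, 0.22258982]), 'tcp_rot': array([-3.14152763e+00,  2.34247019e-05, -3.47794029e-01]), 'ft_force': array([ 0.00183649,  0.31474041, -0.02861477]), 'moment': array([ 0.02452415, -0.03776602,  0.03180529]), 'finger_force': 0.0, 'finger_gap': 0.9987603294865196}
```

```bash
cat > b.py <<'E'
from h import *
p=vision.capture("top"); im=p["pixels"]
cv2.imwrite("pics/crop1.png",cv2.resize(im[80:300,90:390],(800,587),interpolation=cv2.INTER_CUBIC))
for r in spotter.regions_of(p,"scraper"):
    m=r["mask"].astype(np.uint8); c=max(cv2.findContours(m,0,2)[0],key=cv2.contourArea).reshape(-1,2)
    print(r["point"],c.min(0),c.max(0)); print(np.round(cv2.boxPoints(cv2.minAreaRect(ray(p,c,.015)[:,:2].astype(np.float32))),3).tolist())
E
python3 b.py
```

```text
[124.7, 184.7] [ 97 156] [153 213]
[[0.367000013589859, 0.6119999885559082], [0.5590000152587891, 0.4359999895095825], [0.5920000076293945, 0.47200000286102295], [0.4000000059604645, 0.6480000019073486]]
[186.4, 270.0] [157 233] [209 297]
[[0.0729999989271164, 0.2720000147819519], [0.10400000214576721, 0.23000000417232513], [0.3179999887943268, 0.382999986410141], [0.28700000047683716, 0.4259999990463257]]
[185.4, 187.5] [180 163] [192 213]
[[0.36800000071525574, 0.31299999356269836], [0.5550000071525574, 0.30300000309944153], [0.5569999814033508, 0.33799999952316284], [0.3700000047683716, 0.3479999899864197]]
[360.4, 191.5] [350 172] [371 211]
[[0.3700000047683716, -0.32100000977516174], [0.5090000033378601, -0.3569999933242798], [0.5239999890327454, -0.29899999499320984], [0.38499999046325684, -0.2630000114440918]]
```

View pics/side0.png

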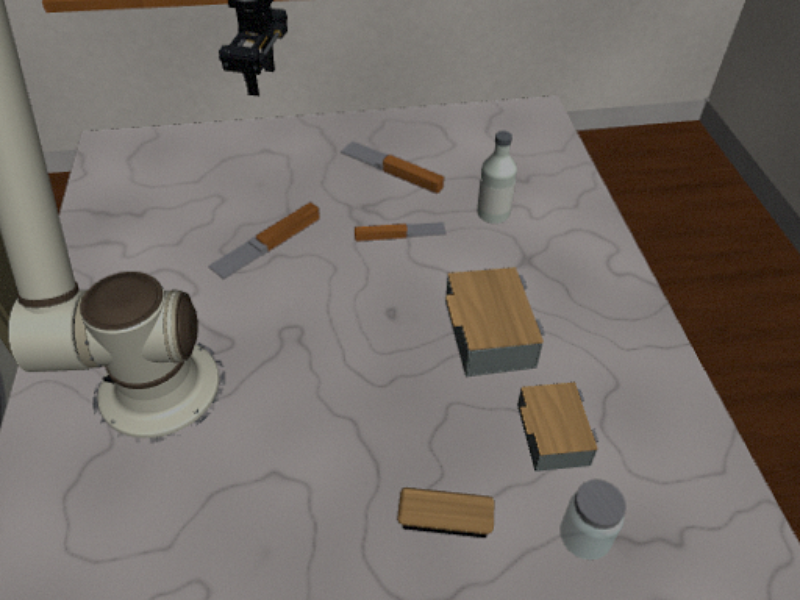

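View pics/crop1.png

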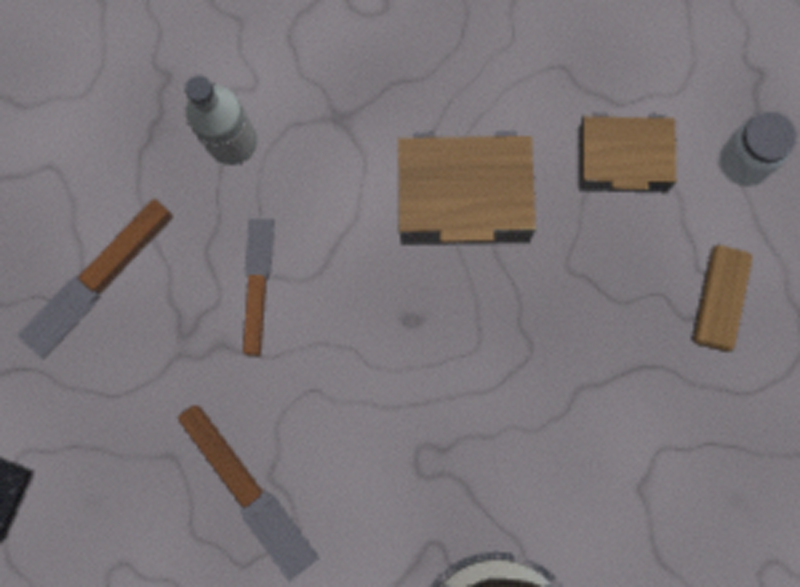

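Scraper candidates in the top picture are (124,184) and (186,270), both about 262 mm long, and (186,187), about 189 mm long. The last is the smallest and fits the description. It sits at (258,285) in the enlarged crop, blade towards +x.

Tins are (265,147), about 130x180 mm with its tab towards the robot, which is the one meant, and (323,136), which is too small.

{"api": "servo_tool", "payload": {"moves": [{"claw": -1, "travel": [121, -131, -50], "spin": 8}, {"claw": -1, "travel": [242, -262, -100], "spin": 17}, {"claw": -1, "travel": [242, -262, -100], "spin": 17}, {"claw": -1, "travel": [242, -262, -100], "spin": 17}, {"claw": -1, "travel": [242, -262, -100], "spin": 17}]}}

```text
t: 1.3
ee_pos: [0.3773, 0.4094, 0.1549]
tcp_rot: [-3.141, -0.001, -0.05]
ft_force: [0.9, 0.2, -0.0]
finger_gap: 1.002
finger_force: 0.0
```

{"api": "servo_tool", "payload": {"moves": [{"claw": -1, "travel": [0, 0, 0], "spin": 0}, {"claw": -1, "travel": [0, 0, 0], "spin": 0}, {"claw": -1, "travel": [0, 0, 0], "spin": 0}, {"claw": -1, "travel": [0, 0, 0], "spin": 0}, {"claw": -1, "travel": [0, 0, 0], "spin": 0}]}}

```text
t: 1.8
ee_pos: [0.3757, 0.4119, 0.1554]
tcp_rot: [-3.141, -0.0, -0.049]
ft_force: [0.2, 0.3, -0.4]
finger_gap: 0.997
finger_force: 0.0
```

{"api": "servo_tool", "payload": {"moves": [{"claw": -1, "travel": [30, -33, -15], "spin": 0}, {"claw": -1, "travel": [60, -66, -30], "spin": 0}, {"claw": -1, "travel": [79, -86, -35], "spin": 0}, {"claw": -1, "travel": [79, -86, -35], "spin": 0}, {"claw": -1, "travel": [79, -86, -35], "spin": 0}]}}

```text
t: 2.3
ee_pos: [0.4554, 0.3251, 0.1201]
tcp_rot: [-3.141, -0.0, -0.051]
ft_force: [-0.1, -0.2, 0.0]
finger_gap: 1.001
finger_force: 0.0
```

```bash
cat > c.py <<'E'
from h import *
import sys
p=vision.capture("wrist"); cv2.imwrite("pics/w1.png",p["pixels"])
print(get_state()["ee_pos"],get_state()["tcp_rot"])
for r in spotter.regions_of(p,"scraper"):
    m=r["mask"].astype(np.uint8); c=max(cv2.findContours(m,0,2)[0],key=cv2.contourArea).reshape(-1,2)
    print(round(r["conf"],2),r["point"],c.min(0),c.max(0)); print(np.round(cv2.boxPoints(cv2.minAreaRect(ray(p,c,.018)[:,:2].astype(np.float32))),3).tolist())
p=vision.capture("top")
for r in spotter.regions_of(p,"lid"):
    m=r["mask"].astype(np.uint8); c=max(cv2.findContours(m,0,2)[0],key=cv2.contourArea).reshape(-1,2)
    print(round(r["conf"],2),r["point"],np.round(ray(p,c[[c[:,0].argmin(),c[:,1].argmax(),c[:,0].argmax(),c[:,1].argmin()]],.076),3).tolist()); print(np.round(cv2.boxPoints(cv2.minAreaRect(ray(p,c,.076)[:,:2].astype(np.float32))),3).tolist())
E
python3 c.py
```

```text
[0.45516156 0.32567965 0.12040565] [-3.14084607e+00 -5.67943592e-04 -5.02382949e-02]
0.81 [262.3, 141.7] [238  69] [281 247]
[[0.4059999883174896, 0.3100000023841858], [0.5580000281333923, 0.3019999861717224], [0.5600000023841858, 0.3370000123977661], [0.40700000524520874, 0.3449999988079071]]
0.55 [45.1, 113.2] [ 0 40] [106 221]
[[0.4359999895095825, 0.5460000038146973], [0.5659999847412109, 0.43700000643730164], [0.5960000157356262, 0.4729999899864197], [0.4650000035762787, 0.5820000171661377]]
0.7 [325.0, 135.2] [[0.644, -0.118, 0.076], [0.584, -0.158, 0.076], [0.591, -0.24, 0.076], [0.681, -0.126, 0.076]]
[[0.5839999914169312, -0.2409999966621399], [0.6800000071525574, -0.24199999868869781], [0.6809999942779541, -0.11800000071525574], [0.5849999785423279, -0.11699999868869781]]
0.64 [262.5, 149.4] [[0.582, 0.128, 0.076], [0.513, 0.03, 0.076], [0.534, -0.048, 0.076], [0.656, 0.057, 0.076]]
[[0.5109999775886536, -0.04699999839067459], [0.6539999842643738, -0.05000000074505806], [0.6579999923706055, 0.12700000405311584], [0.5149999856948853, 0.12999999523162842]]
```

View pics/w1.png

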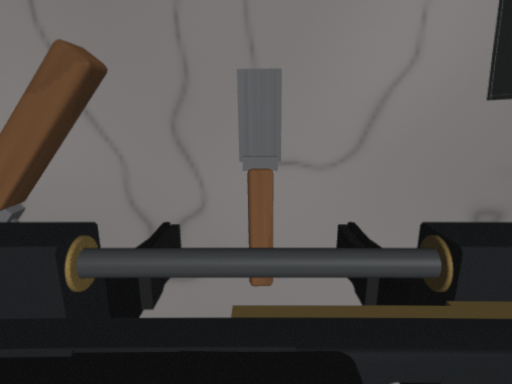

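The wrist picture shows the small scraper centred between the fingers: blade tip at (260,69), handle front at (260,168), and the handle runs down between the pads. I can go straight down.

{"api": "servo_tool", "payload": {"moves": [{"claw": -1, "travel": [2, 0, -40], "spin": 0}, {"claw": -1, "travel": [2, 0, -80], "spin": 0}, {"claw": -1, "travel": [2, 0, -105], "spin": 0}, {"claw": -1, "travel": [2, 0, -114], "spin": 0}, {"claw": -1, "travel": [2, 0, -117], "spin": 0}], "newtons": 50}}

```text
t: 3.0
ee_pos: [0.4569, 0.3252, 0.0025]
tcp_rot: [3.141, 0.0, -0.05]
ft_force: [-0.3, 0.9, 1.2]
finger_gap: 1.0
finger_force: 0.0
```

{"api": "servo_tool", "payload": {"moves": [{"claw": 1, "travel": [0, 0, 0], "spin": 0}, {"claw": 1, "travel": [0, 0, 0], "spin": 0}, {"claw": 1, "travel": [0, 0, 0], "spin": 0}, {"claw": 1, "travel": [0, 0, 0], "spin": 0}, {"claw": 1, "travel": [0, 0, 0], "spin": 0}], "newtons": 50}}

```text
t: 3.5
ee_pos: [0.4575, 0.3249, 0.0037]
tcp_rot: [-3.141, -0.001, -0.051]
ft_force: [0.2, 0.3, 0.0]
finger_gap: 0.629
finger_force: 0.0
```

{"api": "servo_tool", "payload": {"moves": [{"claw": 1, "travel": [0, 0, 0], "spin": 0}, {"claw": 1, "travel": [0, 0, 0], "spin": 0}, {"claw": 1, "travel": [0, 0, 0], "spin": 0}, {"claw": 1, "travel": [0, 0, 0], "spin": 0}, {"claw": 1, "travel": [0, 0, 0], "spin": 0}]}}

```text
t: 4.0
ee_pos: [0.4573, 0.3247, 0.003]
tcp_rot: [3.141, 0.0, -0.051]
ft_force: [0.1, -0.8, 1.0]
finger_gap: 0.249
finger_force: 50.0
```

{"api": "servo_tool", "payload": {"moves": [{"claw": 1, "travel": [0, 0, 30], "spin": 0}, {"claw": 1, "travel": [-28, -40, 47], "spin": 1}, {"claw": 1, "travel": [-50, -80, 47], "spin": 2}, {"claw": 1, "travel": [-70, -125, 47], "spin": 3}, {"claw": 1, "travel": [-84, -165, 47], "spin": 3}]}}

```text
t: 4.5
ee_pos: [0.3714, 0.1575, 0.05]
tcp_rot: [3.141, 0.001, 0.002]
ft_force: [0.5, 0.5, -0.6]
finger_gap: 0.249
finger_force: 50.0
```

{"api": "servo_tool", "payload": {"moves": [{"claw": 1, "travel": [0, -40, 0], "spin": 0}, {"claw": 1, "travel": [0, -80, 0], "spin": 0}, {"claw": 1, "travel": [0, -120, 0], "spin": 0}, {"claw": 1, "travel": [0, -120, 0], "spin": 0}, {"claw": 1, "travel": [0, -120, 0], "spin": 0}]}}

```text
t: 5.0
ee_pos: [0.3735, 0.039, 0.0502]
tcp_rot: [-3.141, -0.001, -0.001]
ft_force: [0.7, 0.3, 0.5]
finger_gap: 0.249
finger_force: 50.0
```

```bash
cat > d.py <<'E'
from h import *
s=get_state();print(s["ee_pos"],s["tcp_rot"],s["ft_force"])
p=vision.capture("wrist"); cv2.imwrite("pics/w2.png",p["pixels"])
for th,z in(("scraper",.06),("lid",.076)):
  for r in spotter.regions_of(p,th)[:2]:
    m=r["mask"].astype(np.uint8); c=max(cv2.findContours(m,0,2)[0],key=cv2.contourArea).reshape(-1,2)
    w=ray(p,c,z)
    print(th,round(r["conf"],2),r["point"],w.min(0),w.max(0)); print(np.round(cv2.boxPoints(cv2.minAreaRect(w[:,:2].astype(np.float32))),3).tolist())
E
python3 d.py
```

```text
[0.37345848 0.03904578 0.05019668] [-3.14132146e+00 -6.15998903e-04 -9.24194315e-04] [0.66934649 0.28921414 0.47868414]
scraper 0.88 [259.0, 138.8] [0.37458811 0.02106065 0.06      ] [0.47652415 0.05855613 0.06      ]
[[0.37400001287460327, 0.057999998331069946], [0.375, 0.020999999716877937], [0.47699999809265137, 0.02199999988079071], [0.47600001096725464, 0.05900000035762787]]
```

View pics/w2.png

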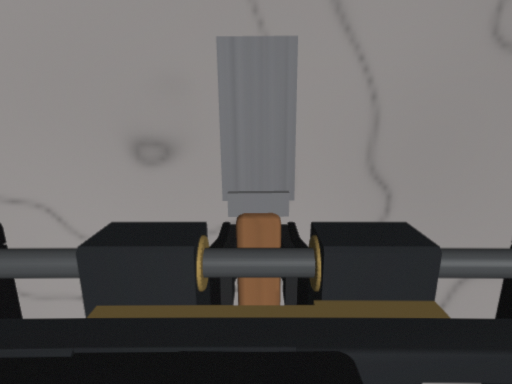

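The blade tip is at (258,38), straight and level, at about x=0.476. I'll insert it under the tab.

{"api": "servo_tool", "payload": {"moves": [{"claw": 1, "travel": [15, 0, 0], "spin": 0}, {"claw": 1, "travel": [28, 0, 0], "spin": 0}, {"claw": 1, "travel": [38, 0, 0], "spin": 0}, {"claw": 1, "travel": [46, 0, 0], "spin": 0}, {"claw": 1, "travel": [46, 0, 0], "spin": 0}], "newtons": 60}}

```text
t: 5.65
ee_pos: [0.4205, 0.0402, 0.0499]
tcp_rot: [-3.141, -0.001, 0.001]
ft_force: [0.3, -0.4, -0.9]
finger_gap: 0.249
finger_force: 60.0
```

```bash
cat > e.py <<'E'
from h import *
s=get_state();print(s["ee_pos"],s["tcp_rot"],s["ft_force"])
a=vision.capture("wrist")["pixels"]; b=vision.capture("side")["pixels"][90:250,200:380]
cv2.imwrite("pics/w3.png",np.hstack([cv2.resize(a,(400,300)),cv2.resize(b,(338,300))]))
E
python3 e.py
```

```text
[0.42050499 0.04015701 0.04993872] [-3.14144224e+00 -5.47633170e-04  1.19303050e-03] [ 0.30519055 -0.4081609  -0.94085056]
```

View pics/w3.png

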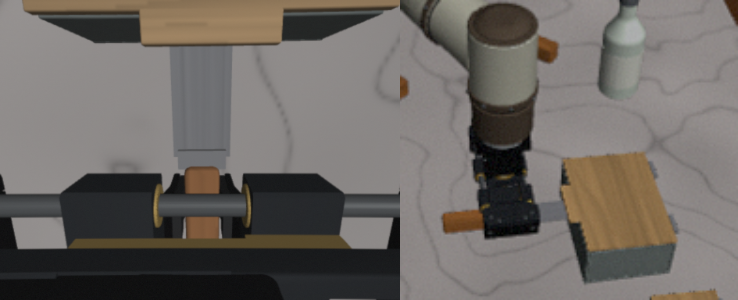

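The wrist picture on the left shows the blade (column 200) disappearing under the tab at row 42. The side picture agrees. Now I lever along the arc.

{"api": "servo_tool", "payload": {"moves": [{"claw": 1, "travel": [0, 0, 8], "spin": 0}, {"claw": 1, "travel": [1, 0, 18], "spin": 0}, {"claw": 1, "travel": [2, 0, 28], "spin": 0}, {"claw": 1, "travel": [4, 0, 38], "spin": 0}, {"claw": 1, "travel": [6, 0, 48], "spin": 0}]}}

```text
t: 6.25
ee_pos: [0.4244, 0.0394, 0.0988]
tcp_rot: [3.141, 0.001, 0.001]
ft_force: [0.6, -0.2, -2.6]
finger_gap: 0.247
finger_force: 60.0
```

{"api": "servo_tool", "payload": {"moves": [{"claw": 1, "travel": [3, 0, 8], "spin": 0}, {"claw": 1, "travel": [6, 0, 15], "spin": 0}, {"claw": 1, "travel": [9, 0, 22], "spin": 0}, {"claw": 1, "travel": [13, 0, 29], "spin": 0}, {"claw": 1, "travel": [17, 0, 36], "spin": 0}]}}

```text
t: 6.75
ee_pos: [0.4425, 0.0397, 0.1345]
tcp_rot: [3.141, 0.0, 0.001]
ft_force: [0.2, -0.8, -1.5]
finger_gap: 0.248
finger_force: 60.0
```

```bash
sed -i 's/w3/w4/' e.py; python3 e.py
```

```text
[0.4425053  0.03966639 0.13450229] [3.14145994e+00 3.26970274e-04 1.20367367e-03] [ 0.22795007 -0.83674522 -1.45819924]
```

View pics/w4.png

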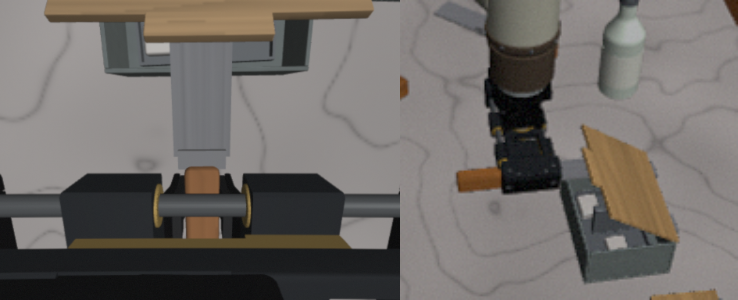

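The lid is up at about 0.6 rad, resting on the blade; the side view shows the tray and grip inside. I continue along the arc.

{"api": "servo_tool", "payload": {"moves": [{"claw": 1, "travel": [6, 0, 8], "spin": 0}, {"claw": 1, "travel": [13, 0, 16], "spin": 0}, {"claw": 1, "travel": [20, 0, 23], "spin": 0}, {"claw": 1, "travel": [28, 0, 29], "spin": 0}, {"claw": 1, "travel": [36, 0, 35], "spin": 0}]}}

```text
t: 7.35
ee_pos: [0.4792, 0.0398, 0.1697]
tcp_rot: [-3.141, -0.0, 0.001]
ft_force: [-0.0, 0.7, -2.0]
finger_gap: 0.249
finger_force: 60.0
```

{"api": "servo_tool", "payload": {"moves": [{"claw": 1, "travel": [9, 0, 5], "spin": 0}, {"claw": 1, "travel": [18, 0, 9], "spin": 0}, {"claw": 1, "travel": [27, 0, 12], "spin": 0}, {"claw": 1, "travel": [36, 0, 14], "spin": 0}, {"claw": 1, "travel": [46, 0, 15], "spin": 0}]}}

```text
t: 7.85
ee_pos: [0.5252, 0.0397, 0.1842]
tcp_rot: [-3.142, -0.0, 0.001]
ft_force: [-1.0, 0.7, 0.2]
finger_gap: 0.245
finger_force: 60.0
```

{"api": "servo_tool", "payload": {"moves": [{"claw": 1, "travel": [10, 0, 0], "spin": 0}, {"claw": 1, "travel": [22, 0, -2], "spin": 0}, {"claw": 1, "travel": [34, 0, -5], "spin": 0}, {"claw": 1, "travel": [46, 0, -8], "spin": 0}, {"claw": 1, "travel": [56, 0, -10], "spin": 0}]}}

```text
t: 8.35
ee_pos: [0.5814, 0.0397, 0.1734]
tcp_rot: [3.141, 0.0, 0.001]
ft_force: [-0.5, 0.5, -1.4]
finger_gap: 0.251
finger_force: 60.0
```

```bash
sed -i 's/w4/w5/' e.py; python3 e.py
```

```text
[0.58139213 0.03972593 0.17337475] [3.14142940e+00 4.76737526e-04 1.19667458e-03] [-0.48994002  0.48053838 -1.3804261 ]
```

View pics/w5.png

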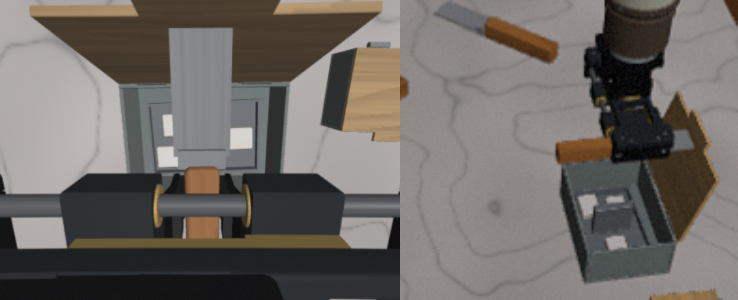

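The lid stands at about 1.8 rad, leaning back; caddy and three tablets are visible. I retreat and lay the scraper back.

{"api": "servo_tool", "payload": {"moves": [{"claw": 1, "travel": [-40, 0, 0], "spin": 0}, {"claw": 1, "travel": [-80, 10, 0], "spin": 0}, {"claw": 1, "travel": [-115, 40, 0], "spin": 0}, {"claw": 1, "travel": [-135, 80, 0], "spin": 0}, {"claw": 1, "travel": [-141, 120, 0], "spin": 0}]}}

```text
t: 8.95
ee_pos: [0.4371, 0.16, 0.1748]
tcp_rot: [-3.141, -0.0, 0.001]
ft_force: [1.1, -0.0, -1.2]
finger_gap: 0.246
finger_force: 60.0
```

{"api": "servo_tool", "payload": {"moves": [{"claw": 1, "travel": [0, 40, 0], "spin": 0}, {"claw": 1, "travel": [0, 80, -30], "spin": 0}, {"claw": 1, "travel": [0, 120, -70], "spin": 0}, {"claw": 1, "travel": [0, 150, -110], "spin": 0}, {"claw": 1, "travel": [0, 160, -140], "spin": 0}]}}

```text
t: 9.45
ee_pos: [0.4394, 0.3226, 0.0329]
tcp_rot: [-3.14, -0.002, 0.004]
ft_force: [-0.0, 0.3, -0.9]
finger_gap: 0.248
finger_force: 60.0
```

{"api": "servo_tool", "payload": {"moves": [{"claw": 1, "travel": [0, 0, -10], "spin": 0}, {"claw": 1, "travel": [0, 0, -20], "spin": 0}, {"claw": 1, "travel": [0, 0, -26], "spin": 0}, {"claw": 1, "travel": [0, 0, -30], "spin": 0}, {"claw": 1, "travel": [0, 0, -30], "spin": 0}]}}

```text
t: 9.95
ee_pos: [0.4397, 0.3194, 0.0048]
tcp_rot: [-3.141, -0.001, 0.0]
ft_force: [-0.3, -0.2, -1.0]
finger_gap: 0.249
finger_force: 60.0
```

{"api": "servo_tool", "payload": {"moves": [{"claw": 1, "travel": [0, 0, -1], "spin": 0}, {"claw": 0.2, "travel": [0, 0, -1], "spin": 0}, {"claw": 0, "travel": [0, 0, -1], "spin": 0}, {"claw": 0, "travel": [0, 0, -1], "spin": 0}, {"claw": 0, "travel": [0, 0, -1], "spin": 0}], "newtons": 25}}

```text
t: 10.45
ee_pos: [0.4394, 0.3199, 0.0033]
tcp_rot: [-3.141, -0.0, 0.001]
ft_force: [0.2, 0.1, -0.0]
finger_gap: 0.478
finger_force: 0.0
```

{"api": "servo_tool", "payload": {"moves": [{"claw": 0, "travel": [0, 0, 20], "spin": 0}, {"claw": 0, "travel": [0, 0, 60], "spin": 0}, {"claw": 0, "travel": [0, -20, 110], "spin": 0}, {"claw": 0, "travel": [20, -60, 150], "spin": 0}, {"claw": 0, "travel": [45, -100, 190], "spin": 0}]}}

```text
t: 10.95
ee_pos: [0.4744, 0.2356, 0.1788]
tcp_rot: [-3.14, -0.001, 0.004]
ft_force: [1.1, 0.9, 0.4]
finger_gap: 0.502
finger_force: 0.0
```

{"api": "servo_tool", "payload": {"moves": [{"claw": 0, "travel": [10, -45, 0], "spin": 0}, {"claw": 0, "travel": [20, -90, 0], "spin": 0}, {"claw": 0, "travel": [35, -135, 0], "spin": 0}, {"claw": 0, "travel": [45, -180, 0], "spin": 0}, {"claw": 0, "travel": [45, -180, 0], "spin": 0}]}}

```text
t: 11.45
ee_pos: [0.5197, 0.0517, 0.1765]
tcp_rot: [3.141, 0.001, -0.005]
ft_force: [0.2, 0.5, 0.2]
finger_gap: 0.498
finger_force: 0.0
```

```bash
cat > f.py <<'E'
from h import *
s=get_state();print(s["ee_pos"],s["tcp_rot"],s["finger_gap"])
a=vision.capture("wrist"); b=vision.capture("side"); t=vision.capture("top")
cv2.imwrite("pics/w6.png",np.hstack([cv2.resize(a["pixels"],(400,300)),cv2.resize(t["pixels"][80:260,120:360],(400,300))]))
for n,p in(("w",a),("side",b),("top",t)):
  for th,z in(("caddy",.02),("tablet1",.021),("scraper",.015)):
    for r in spotter.regions_of(p,th)[:3]:
      m=r["mask"].astype(np.uint8); c=max(cv2.findContours(m,0,2)[0],key=cv2.contourArea).reshape(-1,2)
      w=cv2.minAreaRect(ray(p,c,z)[:,:2].astype(np.float32))
      print(n,th,round(r["conf"],2),r["point"],[np.round(x,3) for x in w])
E
python3 f.py
```

```text
[0.51968861 0.05174722 0.17647646] [ 3.14094948e+00  6.87960344e-04 -5.14585188e-03] 0.49754228445052745
w caddy 0.67 [277.8, 112.4] [array([0.587, 0.037]), array([0.096, 0.145]), np.float64(2.54)]
w tablet1 0.7 [235.5, 96.8] [array([0.604, 0.072]), array([0.04, 0.03]), np.float64(89.768)]
w tablet1 0.64 [316.2, 115.0] [array([ 0.586, -0.005]), array([0.041, 0.03 ]), np.float64(89.637)]
w tablet1 0.59 [230.4, 143.3] [array([0.562, 0.081]), array([0.03, 0.04]), np.float64(1.835)]
w scraper 0.69 [17.3, 222.3] [array([0.494, 0.317]), array([0.096, 0.033]), np.float64(0.008)]
side caddy 0.95 [314.0, 207.9] [array([0.587, 0.045]), array([0.091, 0.122]), np.float64(1.955)]
side tablet1 0.53 [316.6, 223.0] [array([ 0.583, -0.004]), array([0.021, 0.028]), np.float64(81.9)]
side scraper 0.93 [252.6, 147.5] [array([0.447, 0.314]), array([0.193, 0.051]), np.float64(0.448)]
side scraper 0.92 [170.5, 153.0] [array([0.196, 0.329]), array([0.27 , 0.059]), np.float64(37.626)]
side scraper 0.65 [251.3, 101.8] [array([0.469, 0.545]), array([0.069, 0.238]), np.float64(49.556)]
top caddy 0.55 [280.5, 146.0] [array([ 0.607, -0.023]), array([0.011, 0.019]), np.float64(88.921)]
top caddy 0.27 [283.0, 127.7] [array([ 0.703, -0.042]), array([0.038, 0.119]), np.float64(88.984)]
top scraper 0.96 [121.2, 186.6] [array([0.478, 0.544]), array([0.051, 0.261]), np.float64(47.102)]
top scraper 0.82 [184.4, 269.7] [array([0.194, 0.33 ]), array([0.263, 0.053]), np.float64(37.045)]
top scraper 0.64 [281.6, 115.2] [array([ 0.725, -0.043]), array([0.053, 0.088]), np.float64(89.632)]
```

View pics/w6.png

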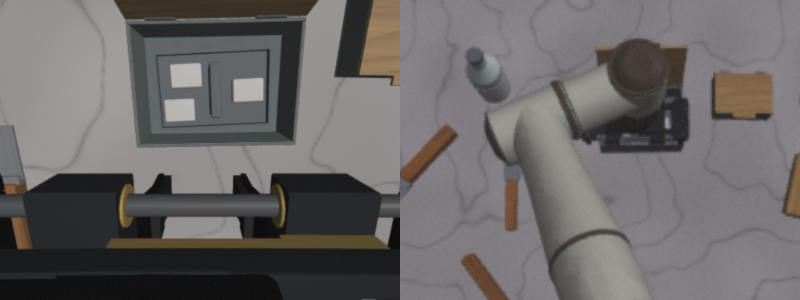

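The wrist view shows the caddy's grip at (215,90), three tablets in place, and the scraper flat at lower left (15,180). Caddy centre is about (0.587, 0.037) with 2.5° yaw. I descend onto its grip.

{"api": "servo_tool", "payload": {"moves": [{"claw": 0, "travel": [35, -7, 0], "spin": 1}, {"claw": 0, "travel": [68, -15, 0], "spin": 2}, {"claw": 0, "travel": [68, -15, -40], "spin": 2.5}, {"claw": 0, "travel": [68, -15, -75], "spin": 2.5}, {"claw": 0, "travel": [68, -15, -95], "spin": 2.5}]}}

```text
t: 12.55
ee_pos: [0.5859, 0.0407, 0.0784]
tcp_rot: [3.141, 0.005, 0.044]
ft_force: [-0.4, -0.3, 0.0]
finger_gap: 0.499
finger_force: 0.0
```

{"api": "servo_tool", "payload": {"moves": [{"claw": 0, "travel": [0, 0, -15], "spin": 0}, {"claw": 0, "travel": [0, 0, -30], "spin": 0}, {"claw": 0, "travel": [0, 0, -42], "spin": 0}, {"claw": 0, "travel": [0, 0, -49], "spin": 0}, {"claw": 0, "travel": [0, 0, -49], "spin": 0}]}}

```text
t: 13.05
ee_pos: [0.587, 0.041, 0.0317]
tcp_rot: [3.141, 0.002, 0.045]
ft_force: [0.1, -0.0, 0.2]
finger_gap: 0.498
finger_force: 0.0
```

{"api": "servo_tool", "payload": {"moves": [{"claw": 1, "travel": [0, 0, 0], "spin": 0}, {"claw": 1, "travel": [0, 0, 0], "spin": 0}, {"claw": 1, "travel": [0, 0, 0], "spin": 0}, {"claw": 1, "travel": [0, 0, 0], "spin": 0}, {"claw": 1, "travel": [0, 0, 0], "spin": 0}], "newtons": 25}}

```text
t: 13.55
ee_pos: [0.5877, 0.0407, 0.0331]
tcp_rot: [3.141, -0.0, 0.045]
ft_force: [-0.0, -1.1, 2.2]
finger_gap: 0.132
finger_force: 25.0
```

{"api": "servo_tool", "payload": {"moves": [{"claw": 1, "travel": [0, 0, 3], "spin": 0}, {"claw": 1, "travel": [0, 0, 8], "spin": 0}, {"claw": 1, "travel": [0, 0, 15], "spin": 0}, {"claw": 1, "travel": [0, 0, 24], "spin": 0}, {"claw": 1, "travel": [0, 0, 34], "spin": 0}], "newtons": 30}}

```text
t: 14.05
ee_pos: [0.5875, 0.0411, 0.0673]
tcp_rot: [-3.142, 0.0, 0.045]
ft_force: [0.5, 0.2, -3.3]
finger_gap: 0.133
finger_force: 30.0
```

{"api": "servo_tool", "payload": {"moves": [{"claw": 1, "travel": [0, 0, 12], "spin": 0}, {"claw": 1, "travel": [0, 0, 25], "spin": 0}, {"claw": 1, "travel": [0, 0, 38], "spin": 0}, {"claw": 1, "travel": [0, 0, 51], "spin": 0}, {"claw": 1, "travel": [0, 0, 64], "spin": 0}]}}

```text
t: 14.55
ee_pos: [0.5875, 0.0411, 0.1319]
tcp_rot: [-3.141, -0.0, 0.045]
ft_force: [0.6, 0.4, -2.8]
finger_gap: 0.134
finger_force: 30.0
```

{"api": "servo_tool", "payload": {"moves": [{"claw": 1, "travel": [0, 0, 13], "spin": 0}, {"claw": 1, "travel": [0, 0, 26], "spin": 0}, {"claw": 1, "travel": [0, 0, 39], "spin": 0}, {"claw": 1, "travel": [0, 0, 51], "spin": 0}, {"claw": 1, "travel": [0, 0, 61], "spin": 0}]}}

```text
t: 15.05
ee_pos: [0.5877, 0.0411, 0.1928]
tcp_rot: [-3.141, -0.001, 0.045]
ft_force: [-0.6, -0.4, -1.9]
finger_gap: 0.136
finger_force: 30.0
```

{"api": "servo_tool", "payload": {"moves": [{"claw": 1, "travel": [0, 0, 4], "spin": 0}, {"claw": 1, "travel": [0, 0, 6], "spin": 0}, {"claw": 1, "travel": [0, 0, 7], "spin": 0}, {"claw": 1, "travel": [0, 0, 7], "spin": 0}, {"claw": 1, "travel": [0, 0, 7], "spin": 0}]}}

```text
t: 15.55
ee_pos: [0.5873, 0.041, 0.198]
tcp_rot: [3.141, 0.001, 0.045]
ft_force: [-0.6, 0.2, -2.3]
finger_gap: 0.137
finger_force: 30.0
```

```bash
sed -i 's/w5/w7/' e.py; python3 e.py
```

```text
[0.58727357 0.04101324 0.19800419] [3.14137270e+00 1.13267393e-03 4.48753953e-02] [-0.60126866  0.20749829 -2.30836074]
```

View pics/w7.png

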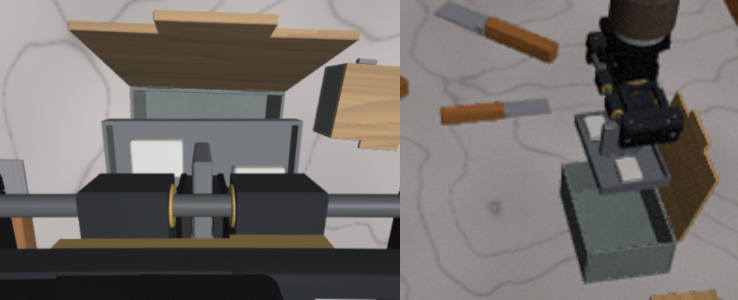

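The caddy hangs level above the box with its tablets in, the lid is open, and the scraper lies flat on the worktop at (495,110). One settling call first.

{"api": "servo_tool", "payload": {"moves": [{"claw": 1, "travel": [0, 0, 0], "spin": 0}, {"claw": 1, "travel": [0, 0, 0], "spin": 0}, {"claw": 1, "travel": [0, 0, 0], "spin": 0}, {"claw": 1, "travel": [0, 0, 0], "spin": 0}, {"claw": 1, "travel": [0, 0, 0], "spin": 0}]}}

```text
t: 16.15
ee_pos: [0.5875, 0.041, 0.1986]
tcp_rot: [3.142, -0.0, 0.045]
ft_force: [-0.1, -0.1, -2.7]
finger_gap: 0.132
finger_force: 30.0
```

```bash
python3 - <<'E'
from h import *
for n in("wrist","side"):
  p=vision.capture(n)
  print([(n,round(r["conf"],2),r["point"],int(r["mask"].sum())) for r in spotter.regions_of(p,"tablet1")])
s=get_state();print(s["ee_pos"],s["finger_gap"],s["finger_force"])
print(finish_job())
E
```

```text
[('wrist', 0.68, [327.3, 216.5], 707), ('wrist', 0.58, [200.7, 199.7], 3110)]
[('side', 0.71, [320.8, 183.7], 154), ('side', 0.41, [302.4, 155.3], 95), ('side', 0.27, [332.4, 199.9], 4161)]
[0.58755141 0.04107348 0.19861601] 0.13595576358516373 29.99971813056618
the job is handed in; nothing more can be done
None
```

The job is handed in at about 16 s with no verdict returned: lid levered open to about 1.8 rad, scraper flat on the worktop clear of the box, caddy held level and still about 10 cm above the rim; only two of the three tablets were visible in the last pictures, but none was seen to spill.

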